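# Click out the brim marker and lay it on the marking stand

### The arm

A 7-joint arm with a two-finger parallel gripper is mounted at the origin on the work surface. World frame = base frame: x ahead of the robot, y to its left, z up, the work surface at z = 0. Lengths are in m, angles in rad, forces in N, time in s.
With the tool pointing down it reaches from about 0.4 to 0.85 m from the base axis. Payload 10.4 kg.
Tool frame: the origin (TCP) lies on the centre line of the jaws, within the pads' length; the fingertips stand 8 mm ahead of it and the grasp point (between the pads) lies 11 mm behind it (r.finger_overhang is the distance from the TCP to the fingertips, in m); z points along the fingers, y is the line along which they close (so a half turn about z gives the same grasp; the last joint's range is limited). The gripper opens to 87 mm and grips with 3 to 60 N. Pads are 19 mm wide; open, the fingers measure 117 mm over their backs; the gripper's body (75 mm by 190 mm) begins 51 mm behind the grasp point.
Start: joints at [-1.275, 0.332, -0.065, 1.46, 0.022, 1.35, -0.088], TCP at [0.196, 0.594, 0.231] pointing down, gripper open.
Joint ranges: [-2.6, 2.6], [-0.5, 2.12], [-1.47, 1.34], [0.16, 2.42], [-1.27, 4.41], [0.06, 2.06], [-2.6, 2.6]. Speed limits (rad/s): [2.22, 2.22, 2.79, 2.79, 3.14, 3.14, 3.14].

### API

Orientations are given as a unit quaternion [x, y, z, w].
In Python, from bench import r, vision gives the robot as it stands.
- The arm moves only by the tool drive_tool, never from a script. Its argument "series" is a list of rows, each a list of 2 entries, a list of its own where there are three numbers: the shift along the world's x, y, z in cm, then the turn about the world's z in degrees. A call has exactly 10 rows; each row shifts and turns the commanded pose from where the row before left it; what a row does not reach is not made up. A row lasts 1/8 s, in which the tool goes at most 62.5 mm and 10.7 degrees, less where a joint would pass 70% of its speed; a pose out of reach is approached as far as the arm can. A call with a gripper value outside its range is refused whole. "hand" is the closure, from 0 (fully open) to 1 (shut), set as the call begins (left out, the last holds). The fingers move at their own pace and stop on an object; "newtons" is the grip in N (left out, the last holds). Time passes only in rows, so rows that do not move let the fingers close, or fill a call up. It gives the time, the measured TCP pose, the force, the opening and the grip force at its end, in the units of the state.
- r.read_state(): the state, without advancing time (a new reading comes with each control period).
- vision.camera(name): name is "scene" or "top" or "wrist"; returns a dict with "color" (400x640x3 uint8, red, green, blue), "intrinsics" (3x3 intrinsics, pixels), "k1" (the pictures are not rectified: a ray, as slopes to the right and down, at radius r is drawn at 1 + k1 r^2 times it, then the intrinsics apply), "R" (3x3) and "t" (3): a world point X has camera coordinates R X + t; the wrist camera has in their place "mount" (4x4, takes a point from camera to tool coordinates, whose origin is the TCP and whose axes are the flange's). Camera axes: x right, y down, z forward; pixel columns grow to the right and rows downward; lengths in m; the calibration is good to about 2 mm. A picture is of the moment at which its call begins: read the wrist's pose just before it. There is no depth.
- r.close_job(): hands the job in; it is judged then, once.
The state is a dict: "time": time; "joint_positions": joint angles; "joint_vel": joint speeds; "joint_torque": joint torques, N m; "ee_pos": TCP position; "eef_rot": TCP orientation; "ft_force": force on the tool from outside, world axes, zero at the start; "torque": the same for the moment, N m; "width": finger opening in m; "grip_force": force on a finger pad.
Only numpy, scipy, OpenCV 4.12 (cv2) and the standard library are available. Lean on these libraries where they do the work, as an engineer would, in place of code of your own. Each camera call takes 0.05 s, during which the arm holds its last target. There are 200 camera calls.

### The job

Pick the marker up from its low black rest and, holding it, push its end button against the steel face of the bench stop until the button is fully in and the nib is fully out. Then lay the marker gently across both V rests of the wooden marking stand, its middle midway between them and its nib pointing at the wooden crown block, and let go. Leave the spool, the pin jar and the brush where they are.

Things in the scene. Friction and masses are not known exactly. Their poses are not given: they have to be found in the camera images.
- marker: Loose round marking pen, 45-75 g: aluminium barrel, 18 mm diameter, thin black bands. Origin on its axis; own x runs from button to nib. Barrel from x = -60 to +50 mm, then a cone to +62 mm. A round black button, 12 mm across, sticks out at the -x end to x = -74 mm when plunger = 0. Starts lying in the low black rest, axis 45 mm above the bench, middle within 8 mm of the rest's middle.
- plunger (a joint): How far the marker's button is pushed in, m: 0 to 0.002 at the start, 0.010 fully in (hard stop, 4 mm of button still showing). Button and nib are one rod: pushing the button in slides the nib out as far. It moves against 4 N of friction, without a spring, and stays where it is left; pushing on the nib pushes it back.
- button_end (a point): Centre of the button's end face, on the marker's axis; moves with the plunger.
- nib_tip (a point): Tip of the black nib, 4 mm diameter: 1 mm inside the cone's mouth at plunger 0, 9 mm out of it at 0.010.
- rest: Fixed low black plastic rest, base 110 x 50 x 6 mm; origin under its centre on the bench, own x along the marker it holds (button to nib). Two 90-degree V rests, 8 mm thick along x, at x = -38 and +38 mm, mouths 34 mm wide, tops 49 mm high; between them the fingers have 68 mm along x, down to the base.
- stop: Fixed bench stop: wooden block with an upright steel face plate, 100 mm wide (own y) and 100 mm high, block and plate 40 mm deep, on a steel foot that lies behind and beside the face. Origin on the bench below the face's middle; the face is the plane x = 0 and looks along own +x.
- stop_face (a point): Point on the middle of the stop's face, 65 mm above the bench; axes as the stop's.
- stand: Fixed plywood marking stand, base x = -60 to +270, 120 wide, 12 mm thick; origin on the bench below the middle of its two 90-degree wooden V rests (x = -38 and +38 mm, 8 mm thick, mouths 34 mm, tops 84 mm high; their feet, 22 mm high, leave 60 mm between). Own x points to the crown block, a pale wooden dome 170 mm in diameter, axis at x = 195 mm, from 44 to 172 mm high.
- cradle (a point): Where the marker's origin belongs when laid: on the axis of the two V rests, midway between them, 80 mm above the bench; axes as the stand's (x towards the crown block).
- spool: Bystander: thread spool, 44 mm diameter, 50 mm high, loose, standing.
- pinjar: Bystander: pin jar with a steel cap, 50 mm diameter, 60 mm high, loose, standing.
- brush: Bystander: hat brush, loose, lying flat, about 220 mm long.

How it is judged:
On the way:
1. the held marker's button is pushed fully in (at least 8.5 of 10 mm) with its end on the bench stop's face (value of joint plunger above 0.0085 m and contact force between marker and stop above 0.5 N and contact force between the fingers and marker above 1 N and x of button_end in the frame of stop_face between -0.005 and 0.005 m and angle between the x axis of marker and the x axis of stop, either way round below 0.35 rad), for 0.1 s.
At the end, for the whole second after the job is handed in: The marker lies at rest in both V grooves of the marking stand (axis within 3 mm sideways, 4 mm in height and 0.06 rad of the V axis), its middle within 15 mm of midway between them, nib towards the crown block, button still at least 8.5 of its 10 mm in, and is let go (x of marker in the frame of cradle between -0.015 and 0.015 m and y of marker in the frame of cradle between -0.003 and 0.003 m and z of marker in the frame of cradle between -0.004 and 0.004 m and angle between the x axis of marker and the x axis of cradle, either way round below 0.06 rad and x of nib_tip in the frame of cradle above 0.04 m and value of joint plunger above 0.0085 m and linear speed of marker below 0.01 m/s and contact force between marker and stand above 0.1 N); the robot touches nothing.
It fails at once if the spool is shifted by more than 20 mm (distance of spool from where it was at the start of the episode above 0.02 m).
It fails at once if the pinjar is shifted by more than 20 mm (distance of pinjar from where it was at the start of the episode above 0.02 m).
It fails at once if the brush is shifted by more than 20 mm (distance of brush from where it was at the start of the episode above 0.02 m).
It fails at once if the marker is dropped onto the stand (falls free near it faster than 0.5 m/s) instead of being laid (contact force between the fingers and marker below 0.05 N and distance between marker and cradle below 0.15 m and linear speed of marker above 0.5 m/s).
It also fails if it takes over 45 s, if anything falls off the work surface, if the arm or the gripper's body presses on something with over 40 N, if the wrist force passes 120 N, or if a joint passes its speed limit or range.

## Working session

There is one attempt and no reset: what is moved stays moved. The work goes in short steps, Python scripts to look and compute and a tool call to move; the robot and the scene stay as the last step left them, time stands still between calls to the robot, and variables do not carry over. Pictures are saved under pics/ and viewed, at most 10 in all, crops included, and the job is handed in when it is done.

Besides the shell and the picture viewer there is one more tool, called after "Emit:" as name([rows], argument=value, ...), one row to a line, values as JSON. drive_tool: Moves the arm, as the interface text tells. Its arguments: {"type":"object","properties":{"series":{"type":"array"},"hand":{"type":"number"},"newtons":{"type":"number"}},"required":["series"]}

```bash
mkdir -p pics; ls
python3 - <<'E'
from bench import r, vision
import cv2,pickle
s=r.read_state(); print(s)
d={}
for n in ("scene","top"):
    c=vision.camera(n); d[n]=c
    cv2.imwrite(f"pics/{n}0.png",c["color"][:,:,::-1])
    print(n,{k:v for k,v in c.items() if k!="color"})
pickle.dump(d,open("c0.pkl","wb"))
E
```

```text
pics
{'time': 0.0, 'joint_positions': array([-1.27461691,  0.33284882, -0.06472926,  1.46094063,  0.02161312,
        1.34988542, -0.08848567]), 'joint_vel': array([ 7.98688769e-05, -7.43110726e-04, -2.00601666e-04, -7.58293850e-04,
       -1.19654748e-03,  1.00635944e-03,  3.98969741e-04]), 'joint_torque': array([-3.02140215e-04, -6.23261905e+01,  2.43303424e-02, -3.89904964e+01,
       -6.15267735e-02,  3.95914412e-02,  1.15812172e-04]), 'ee_pos': array([0.19575577, 0.59316158, 0.22976873]), 'eef_rot': array([ 1.58683138e-01,  9.87329318e-01, -6.88752943e-04, -7.64696845e-05]), 'ft_force': array([ 0.23391152, -0.1963061 ,  0.62625565]), 'torque': array([ 0.01607982, -0.00777635,  0.04031014]), 'grip_force': 0.0, 'width': 0.086796090016941}
scene {'intrinsics': array([[416.47521627,   0.        , 317.38411075],
       [  0.        , 416.47521627, 203.03620578],
       [  0.        ,   0.        ,   1.        ]]), 'k1': -0.09976268162202911, 'R': array([[ 0.71097802,  0.70311115,  0.01204033],
       [ 0.51951148, -0.51363065, -0.68285532],
       [-0.47393891,  0.49175021, -0.73045441]]), 't': array([-0.34860995, -0.31936602,  1.51340382])}
top {'intrinsics': array([[442.06771456,   0.        , 324.10932831],
       [  0.        , 442.06771456, 197.6286997 ],
       [  0.        ,   0.        ,   1.        ]]), 'k1': -0.10419623380849997, 'R': array([[-2.39002906e-02, -9.99714335e-01, -1.59190423e-04],
       [-9.97935448e-01,  2.38672570e-02, -5.96254657e-02],
       [ 5.96122322e-02, -1.26620419e-03, -9.98220806e-01]]), 't': array([-0.07976436,  0.60726644,  1.1364219 ])}
```

View pics/top0.png

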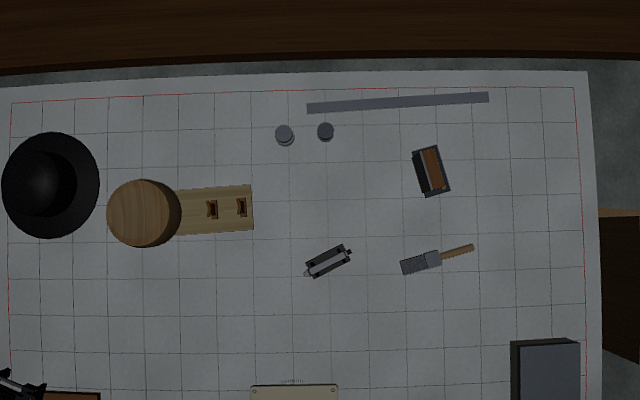

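View pics/scene0.png

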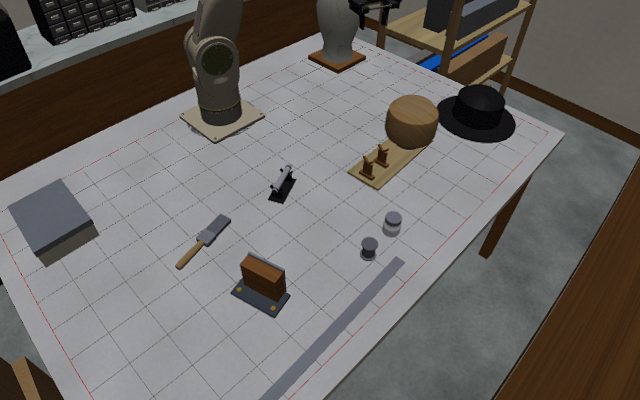

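The top view shows the marker in its rest at about (328,262), the stop at (431,171), the stand at (215,210) with its crown at (140,213), spool and jar at (285,135) and (325,131), and the brush at (435,258). The scene view agrees. I'll enlarge the details next.

```bash
cat > h.py <<'E'
import numpy as np, cv2, pickle
def ray(c,px):
    K=c["intrinsics"]; d=np.array([c["k1"],0,0,0])
    p=cv2.undistortPoints(np.array(px,float).reshape(-1,1,2),K,d,None,None).reshape(-1,2)
    return np.c_[p,np.ones(len(p))]
def onplane(c,px,z,R=None,t=None):
    R=c["R"] if R is None else R; t=c["t"] if t is None else t
    o=-R.T@t; v=ray(c,px)@R; z=np.broadcast_to(z,len(v))
    return o+v*((z-o[2])/v[:,2])[:,None]
def crop(c,x,y,w,h,s): return cv2.resize(c["color"][y:y+h,x:x+w,::-1],None,fx=s,fy=s,interpolation=cv2.INTER_CUBIC)
E
python3 - <<'E'
from h import *
d=pickle.load(open("c0.pkl","rb")); c=d["top"]; s=d["scene"]
a=np.hstack([crop(c,298,238,60,45,6),crop(c,403,138,60,65,6)[:390][:270]]) 
a=np.hstack([crop(c,298,235,60,50,6),crop(c,403,140,60,60,6)[:300]])
b=np.hstack([crop(c,200,180,60,50,6),crop(s,262,160,60,50,6)])
m=np.vstack([a,b]); m=np.clip(m*1.6,0,255).astype('uint8'); cv2.imwrite("pics/z1.png",m); print(m.shape)
E
```

```text
(600, 720, 3)
```

View pics/z1.png

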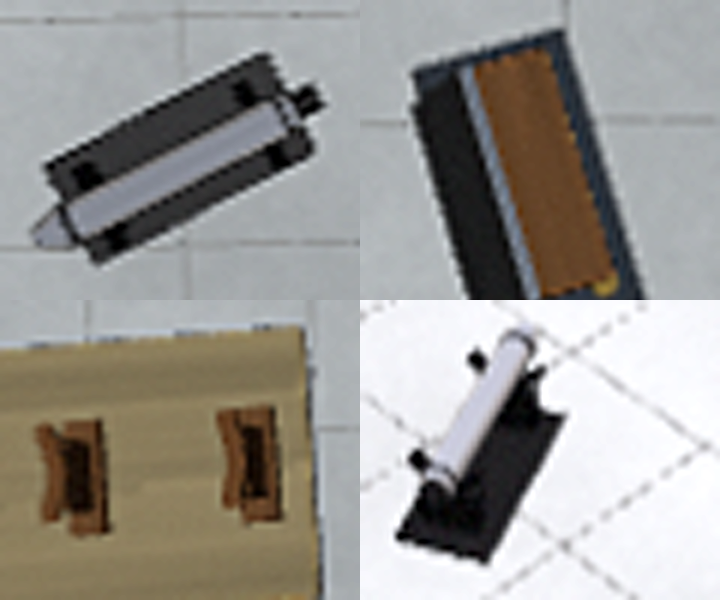

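Run:
```python
from h import *
d=pickle.load(open("c0.pkl","rb")); c=d["top"]
np.set_printoptions(precision=4,suppress=True)
def ang(v): return np.degrees(np.arctan2(v[1],v[0]))
m=onplane(c,[(346.3,252.5),(309.7,272.5),(303.8,274.5),(350.2,251.2)],.045); print("marker",m, ang(m[1]-m[0]),'mid',m[0]+(m[1]-m[0])*60/110)
f=onplane(c,[(419.2,150.8),(432.2,190)],.1); print("face",f,ang(f[1]-f[0]))
v=onplane(c,[(214,199.5),(216,218),(243.5,197.5),(246,216)],.084);print("V",v)
e=onplane(c,[(250.5,184.5),(253,230)],.012);print("base",e,ang(e[1]-e[0]))
o=onplane(c,[(285,135),(325,131)],.05);print(o)
```

```text
marker [[ 0.4628 -0.1472  0.045 ]
 [ 0.4145 -0.0532  0.045 ]
 [ 0.4098 -0.0381  0.045 ]
 [ 0.4659 -0.1571  0.045 ]] 117.21112377780979 mid [ 0.4365 -0.0959  0.045 ]
face [[ 0.7099 -0.3304  0.1   ]
 [ 0.6127 -0.3587  0.1   ]] -163.79143009120114
V [[0.6031 0.1787 0.084 ]
 [0.5572 0.1742 0.084 ]
 [0.6063 0.105  0.084 ]
 [0.5605 0.0994 0.084 ]]
base [[0.6449 0.099  0.012 ]
 [0.525  0.0942 0.012 ]] -177.69243648416554
[[ 0.7668  0.0024  0.05  ]
 [ 0.7746 -0.1006  0.05  ]]
```

Emit:
drive_tool([
  [[3.2,-4.4,0.4],-4.5],
  [[3.2,-4.4,0.4],-4.5],
  [[3.2,-4.4,0.4],-4.5],
  [[3.2,-4.4,0.4],-4.5],
  [[3.2,-4.4,0.4],-4.5],
  [[3.2,-4.4,0.4],-4.5],
  [[3.2,-4.4,0.4],-4.5],
  [[3.2,-4.4,0.4],-4.5],
  [[3.2,-4.4,0.4],-4.5],
  [[3.2,-4.4,0.4],-4.5],
], hand=0)

```text
time: 1.35
ee_pos: [0.5165, 0.152, 0.2706]
eef_rot: [0.525, 0.851, 0.0, -0.0]
ft_force: [-0.9, 0.8, -0.3]
width: 0.0869
grip_force: 0.0
```

```bash
cat >> h.py <<'E'
from scipy.spatial.transform import Rotation as Ro
def look(name):
    from bench import r,vision
    s=r.read_state(); c=vision.camera("wrist")
    T=np.eye(4); T[:3,:3]=Ro.from_quat(s["eef_rot"]).as_matrix(); T[:3,3]=s["ee_pos"]
    C=T@c["mount"]; c["R"]=C[:3,:3].T; c["t"]=-C[:3,:3].T@C[:3,3]
    pickle.dump(c,open(name+".pkl","wb")); cv2.imwrite(f"pics/{name}.png",np.clip(c["color"][:,:,::-1]*1.5,0,255).astype('uint8'))
    x=T[:3,0]; print(s["time"],s["ee_pos"].round(4),"yaw",np.degrees(np.arctan2(x[1],x[0])).round(2),"down",T[:3,2].round(3),"F",s["ft_force"].round(1),s["width"],s["grip_force"],"j",s["joint_positions"].round(2),"cam",C[:3,3].round(3))
    return c
E
python3 -c "
from h import *
c=look('w1'); print(c['mount'].round(3))"
```

```text
1.35 [0.5165 0.152  0.2706] yaw 116.6 down [-0.  0. -1.] F [-0.9  0.8 -0.3] 0.08685317866986633 0.0 j [-0.72  0.12  0.39  1.65 -0.04  1.39  0.13] cam [0.488 0.211 0.425]
[[ 0.001 -0.97  -0.241  0.065]
 [ 1.     0.001  0.     0.001]
 [-0.    -0.241  0.97  -0.155]
 [ 0.     0.     0.     1.   ]]
```

View pics/w1.png

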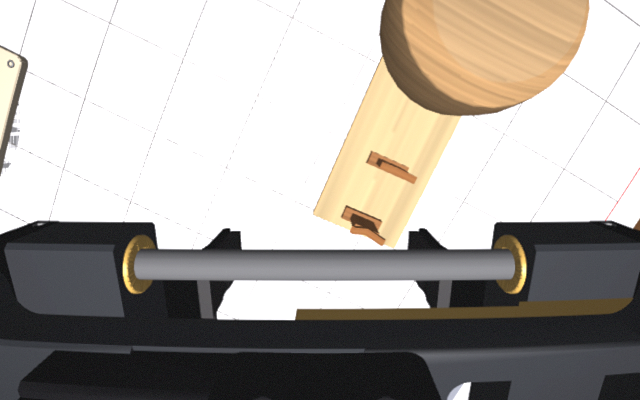

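The wrist view shows the stand at its upper right: V rests at about (392,168) and (365,225), and a base corner at (314,213). I'll enlarge it.

```bash
python3 -c "
from h import *
c=pickle.load(open('w1.pkl','rb')); cv2.imwrite('pics/z2.png',crop(c,305,130,130,120,5))"
```

```text
(no output)
```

View pics/z2.png

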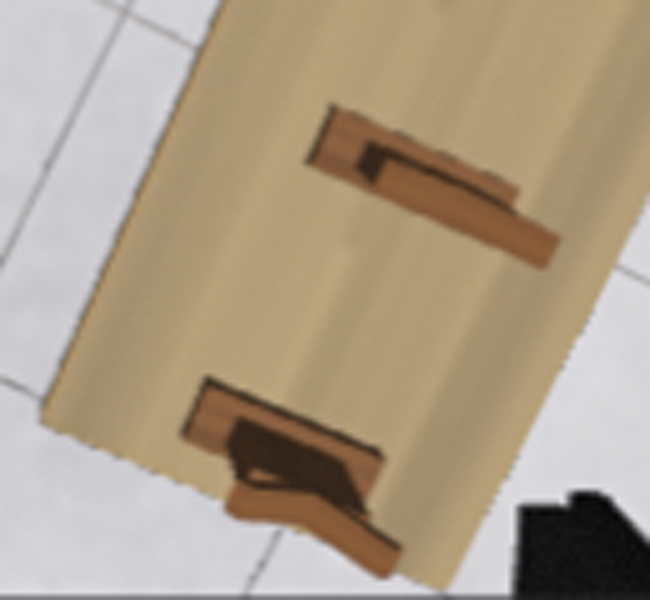

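Emit:
drive_tool([
  [[-1.2,-4.0,-0.2],0],
  [[-1.2,-4.0,-0.2],0],
  [[-1.2,-4.0,-0.2],0],
  [[-1.2,-4.0,-0.2],0],
  [[-1.2,-4.0,-0.2],0],
  [[-1.2,-4.0,-0.2],0],
  [[-1.2,-4.0,-0.2],0],
  [[0,0,-0.6],0],
  [[0,0,0],0],
  [[0,0,0],0],
])

```text
time: 2.65
ee_pos: [0.4321, -0.1255, 0.2505]
eef_rot: [0.524, 0.852, -0.0, -0.0]
ft_force: [-0.2, 0.2, 0.8]
width: 0.0871
grip_force: 0.0
```

```bash
python3 -c "
from h import *
c=look('w2')"
```

```text
2.65 [ 0.4321 -0.1255  0.2505] yaw 116.83 down [-0. -0. -1.] F [-0.2  0.2  0.8] 0.08713157388503971 0.0 j [-0.49 -0.13  0.62  1.89  0.08  1.35  0.59] cam [ 0.404 -0.067  0.405]
```

View pics/w2.png

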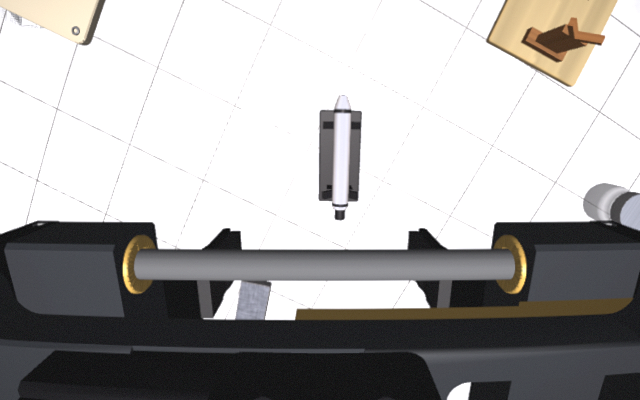

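The enlarged stand picture gives base corners at (313,214) and (394,248) and the near V's tips at about (351,230) and (384,243). The marker picture shows the nib end at (343,97) and the button at (340,219), with the button toward the hand.

Run:
```python
from h import *
np.set_printoptions(precision=4,suppress=True)
def ang(v): return np.degrees(np.arctan2(v[1],v[0]))
c=pickle.load(open("w1.pkl","rb"))
z=lambda P:[(305+(x-2)/5,130+(y-2)/5) for x,y in P]
b=onplane(c,z([(42,420),(447,590),(228,0),(650,195)]),.012);print(b,[ang(b[2]-b[0]),ang(b[3]-b[1]),ang(b[1]-b[0])])
v=onplane(c,z([(231,502),(393,563),(552,253)]),.084);print(v)
e=(b[0]+b[1])/2
for a in (92.,):
    u=np.array([np.cos(np.radians(a)),np.sin(np.radians(a))]);print("origin from base",e[:2]+.06*u,"from V",(v[0]+v[1])[:2]/2+.038*u)
c=pickle.load(open("w2.pkl","rb"))
g=cv2.cvtColor(c["color"],cv2.COLOR_RGB2GRAY)
# marker barrel rows: centroid of bright pixels between dark rest
for y in range(116,198,9): print(y,[int(k) for k in g[y,318:364]]) if y in(134,170) else 0
P=[]
for y in range(130,186):
    w=np.clip(g[y,324:358].astype(float)-60,0,None); P.append((324+(w*np.arange(34)).sum()/w.sum(),y))
l=np.polyfit([p[1] for p in P],[p[0] for p in P],1);print(l)
q=lambda y:(np.polyval(l,y),y)
m=onplane(c,[q(97),q(110),q(207),q(219)],.045);print(m,ang(m[1]-m[2]))
print([int(k) for k in g[90:224,342]])
```

```text
[[0.5287 0.098  0.012 ]
 [0.6463 0.1041 0.012 ]
 [0.5222 0.2142 0.012 ]
 [0.6399 0.2198 0.012 ]] [np.float64(93.19281952408036), np.float64(93.16312902958292), np.float64(2.9469531468971986)]
[[0.5665 0.1194 0.084 ]
 [0.6049 0.1228 0.084 ]
 [0.6012 0.1983 0.084 ]]
origin from base [0.5854 0.161 ] from V [0.5844 0.1591]
134 [169, 96, 58, 71, 73, 71, 73, 72, 71, 71, 72, 72, 72, 71, 71, 79, 109, 135, 148, 160, 165, 165, 164, 163, 162, 162, 160, 163, 163, 159, 151, 128, 92, 70, 68, 69, 70, 69, 68, 70, 66, 64, 76, 158, 199, 200]
170 [164, 77, 59, 65, 66, 66, 66, 66, 66, 67, 66, 65, 65, 65, 72, 107, 140, 152, 160, 167, 168, 166, 165, 163, 164, 164, 165, 164, 160, 147, 116, 74, 64, 64, 62, 64, 64, 63, 63, 63, 60, 113, 167, 178, 173, 180]
[ -0.0257 344.8624]
[[ 0.4103 -0.0378  0.045 ]
 [ 0.4161 -0.0497  0.045 ]
 [ 0.4625 -0.1446  0.045 ]
 [ 0.4687 -0.1573  0.045 ]] 116.05544723130818
[202, 200, 201, 199, 184, 130, 160, 164, 162, 163, 163, 162, 161, 162, 160, 160, 161, 162, 144, 100, 68, 69, 98, 143, 161, 162, 162, 162, 162, 162, 161, 162, 162, 161, 162, 163, 162, 162, 163, 162, 162, 162, 162, 163, 162, 162, 162, 162, 162, 163, 163, 162, 163, 163, 162, 163, 164, 162, 163, 163, 163, 162, 162, 163, 163, 161, 163, 163, 163, 163, 162, 163, 163, 163, 163, 163, 162, 164, 163, 163, 164, 163, 163, 163, 163, 163, 163, 164, 164, 164, 164, 164, 164, 164, 163, 164, 164, 164, 164, 165, 164, 164, 164, 164, 164, 164, 165, 165, 164, 165, 165, 165, 166, 165, 111, 52, 54, 133, 165, 165, 89, 41, 31, 33, 33, 32, 33, 31, 27, 67, 175, 203, 205, 204]
```

Emit:
drive_tool([
  [[0.2,1.3,-1.0],-0.8],
  [[0.2,1.3,-2.5],0],
  [[0.1,0.7,-3.0],0],
  [[0,0,-3.0],0],
  [[0,0,-3.0],0],
  [[0,0,-3.0],0],
  [[0,0,-2.65],0],
  [[0,0,-2.0],0],
  [[0,0,-1.5],0],
  [[0,0,0],0],
])

```text
time: 3.95
ee_pos: [0.4364, -0.0932, 0.0334]
eef_rot: [0.53, 0.848, -0.001, -0.001]
ft_force: [0.2, -0.0, 0.6]
width: 0.0868
grip_force: 0.0
```

Emit:
drive_tool([
  [[0,0,0],0],
  [[0,0,0],0],
  [[0,0,0],0],
  [[0,0,0],0],
  [[0,0,0],0],
  [[0,0,0],0],
  [[0,0,0],0],
  [[0,0,0],0],
  [[0,0,0],0],
  [[0,0,0],0],
], hand=1, newtons=30)

```text
time: 5.2
ee_pos: [0.4366, -0.0936, 0.034]
eef_rot: [0.53, 0.848, -0.0, -0.0]
ft_force: [-3.5, -1.5, 3.1]
width: 0.0173
grip_force: 30.0
```

Emit:
drive_tool([
  [[0,0,3.0],0],
  [[0,0,4.0],0],
  [[0.4,-0.3,3.0],0],
  [[3.2,-2.55,0],-1.6],
  [[3.2,-2.55,0],-1.6],
  [[3.2,-2.55,0],-1.6],
  [[3.2,-2.55,0],-1.6],
  [[3.2,-2.55,0],-1.6],
  [[3.2,-2.55,0],-1.8],
  [[0,0,0],0],
])

```text
time: 6.45
ee_pos: [0.6338, -0.2512, 0.1327]
eef_rot: [0.601, 0.799, -0.001, 0.0]
ft_force: [-0.8, 0.3, -0.6]
width: 0.0172
grip_force: 30.0
```

Run:
```python
from h import *
from bench import vision
look('w3'); c=vision.camera("top"); s=vision.camera("scene"); pickle.dump((c,s),open("c3.pkl","wb"))
w=pickle.load(open('w3.pkl','rb'))
m=np.vstack([np.hstack([crop(c,360,120,100,90,4),crop(s,190,190,100,90,4)]),cv2.resize(w["color"][100:260,160:480,::-1],(800,400))[:240]])
cv2.imwrite("pics/z3.png",np.clip(m*1.4,0,255).astype('uint8'))
```

```text
6.45 [ 0.6338 -0.2512  0.1327] yaw 106.06 down [-0.001 -0.002 -1.   ] F [-0.8  0.3 -0.6] 0.01718788826118173 29.950766963884234 j [-0.17  0.6   0.7   1.44 -0.39  1.24  0.85] cam [ 0.617 -0.188  0.287]
```

View pics/z3.png

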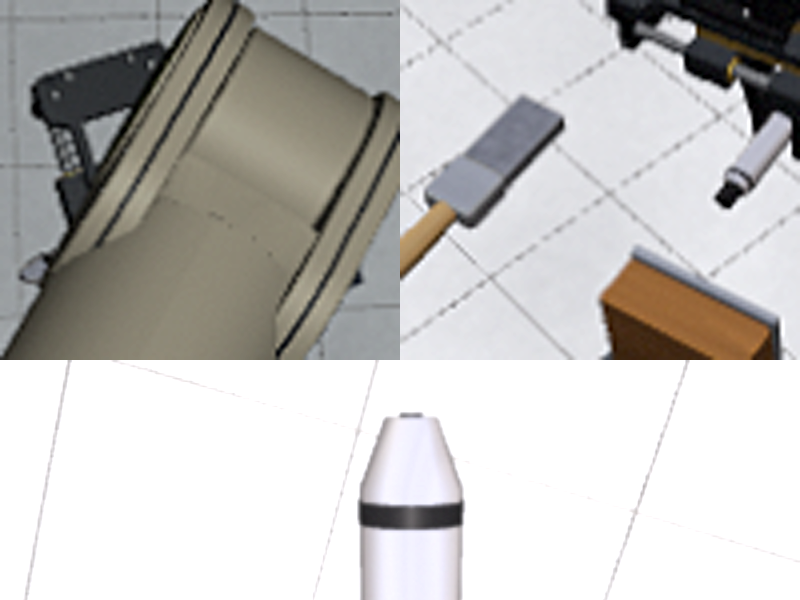

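The marker is held straight. In the wrist view the cone's mouth is at about (324,123), the nib is still in, and the scene view shows the button pointing at the stop face. Next I'll work out its offset in the hand.

Run:
```python
from h import *
c=pickle.load(open('w3.pkl','rb')); p=np.array([.6338,-.2512,.1327]); a=np.radians(106.06)
u=np.array([np.cos(a),np.sin(a),0]); v=np.array([-u[1],u[0],0])
for q,x,dz in (((324.4,122.8),62,.011),((324.4,157),50,.018)):
    P=onplane(c,[q],p[2]+dz)[0]-p; print(P@u*1000-x,P@v*1000)
n=np.array([-.276,.961]); print("dist to face along n",(p[:2]-np.array([.661,-.345]))@n)
```

```text
1.9375657428834359 -1.1228217797310085
0.2546788737900769 -1.1352000353981473
dist to face along n 0.097649
```

Emit:
drive_tool([
  [[0,0,-1.9],0],
  [[0,0,-2.5],0],
  [[0,0,-2.5],0],
  [[0.1,-0.35,0],0],
  [[0.1,-0.35,0],0],
  [[0.1,-0.35,0],0],
  [[0.1,-0.35,0],0],
  [[0.1,-0.35,0],0],
  [[0,0,0],0],
  [[0,0,0],0],
], newtons=45)

```text
time: 7.85
ee_pos: [0.6379, -0.2669, 0.0651]
eef_rot: [0.601, 0.799, 0.0, -0.0]
ft_force: [-0.6, 0.5, -0.5]
width: 0.0165
grip_force: 44.9
```

Emit:
drive_tool([
  [[0.055,-0.19,0],0],
  [[0.055,-0.19,0],0],
  [[0.055,-0.19,0],0],
  [[0.055,-0.19,0],0],
  [[0.055,-0.19,0],0],
  [[0.055,-0.19,0],0],
  [[0.055,-0.19,0],0],
  [[0,0,0],0],
  [[0,0,0],0],
  [[0,0,0],0],
])

```text
time: 9.1
ee_pos: [0.6418, -0.2804, 0.0651]
eef_rot: [0.601, 0.799, -0.0, 0.0]
ft_force: [-0.1, 2.7, -0.5]
width: 0.0169
grip_force: 44.9
```

Emit:
drive_tool([
  [[0.02,-0.07,0],0],
  [[0.02,-0.07,0],0],
  [[0.02,-0.07,0],0],
  [[0.02,-0.07,0],0],
  [[0.02,-0.07,0],0],
  [[0.02,-0.07,0],0],
  [[0.02,-0.07,0],0],
  [[0,0,0],0],
  [[0,0,0],0],
  [[0,0,0],0],
])

```text
time: 10.35
ee_pos: [0.6426, -0.2812, 0.064]
eef_rot: [0.6, 0.8, 0.001, -0.003]
ft_force: [-5.5, 15.2, 1.7]
width: 0.0168
grip_force: 45.0
```

Run:
```python
from h import *
c=look('w4'); cv2.imwrite("pics/z4.png",np.clip(crop(c,260,80,130,110,5)*1.3,0,255).astype('uint8'))
```

```text
10.35 [ 0.6426 -0.2812  0.064 ] yaw 106.25 down [-0.003  0.006 -1.   ] F [-5.5 15.2  1.7] 0.016797094125999765 45.00701241195202 j [-0.08  0.71  0.65  1.43 -0.45  1.16  0.92] cam [ 0.626 -0.219  0.219]
```

View pics/z4.png

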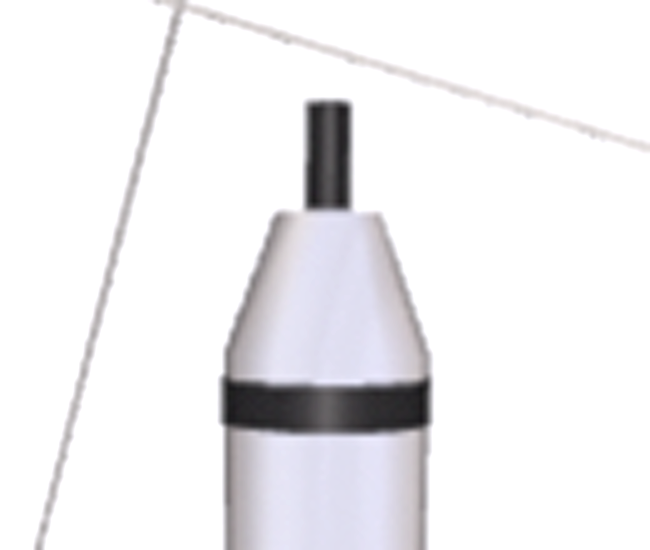

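The nib sticks out about 10 mm (column 325, rows 100–122), so the plunger is fully in and the marker hasn't slipped. Now I'll back off, lift and carry it to the stand.

Emit:
drive_tool([
  [[-0.3,1.0,0],0],
  [[-0.3,1.0,0],0],
  [[-0.3,1.0,0],0],
  [[0,0,3.0],0],
  [[0,0,4.0],0],
  [[0,0,4.0],0],
  [[-0.6,4.4,1.0],-2],
  [[-0.6,4.4,0],-2],
  [[-0.6,4.4,0],-2],
  [[-0.6,4.4,0],-2],
])

```text
time: 11.65
ee_pos: [0.6097, -0.0776, 0.1853]
eef_rot: [0.656, 0.755, 0.0, 0.0]
ft_force: [1.0, 0.6, -0.6]
width: 0.0166
grip_force: 45.0
```

Emit:
drive_tool([
  [[-0.4,4.4,0],-2],
  [[-0.4,4.4,0],-2],
  [[-0.4,4.4,0],-1],
  [[-0.4,4.4,0],0],
  [[-0.3,3.0,0],0],
  [[0,0,0],0],
  [[0,0,0],0],
  [[0,0,0],0],
  [[0,0,0],0],
  [[0,0,0],0],
])

```text
time: 12.9
ee_pos: [0.5912, 0.1264, 0.1851]
eef_rot: [0.688, 0.726, 0.0, 0.0]
ft_force: [0.9, 0.8, -0.9]
width: 0.0166
grip_force: 45.0
```

Run:
```python
from h import *
c=look('w5'); cv2.imwrite("pics/z5.png",crop(c,160,20,320,240,2.5))
```

```text
12.9 [0.5912 0.1264 0.1851] yaw 93.09 down [ 0.  0. -1.] F [ 0.9  0.8 -0.9] 0.01664170780745575 44.95598981156945 j [-0.84  0.37  0.71  1.61 -0.25  1.25 -0.04] cam [0.589 0.192 0.34 ]
```

View pics/z5.png

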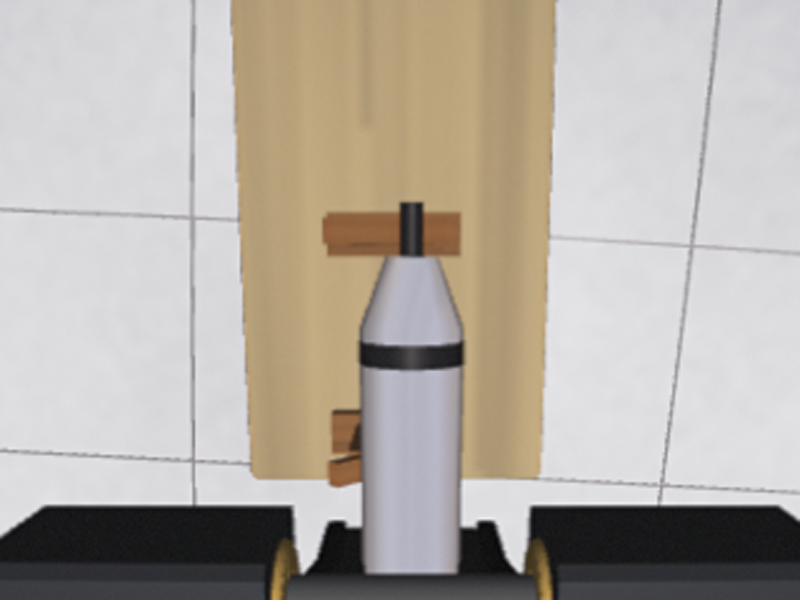

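The view is along the stand: base end corners at (253,478) and (540,476), far V between columns 323 and 461, and the marker axis at column 411, slightly to the right of the V axis.

Run:
```python
from h import *
np.set_printoptions(precision=4,suppress=True)
c=pickle.load(open('w5.pkl','rb')); z=lambda P:[(160+(x-1)/2.5,20+(y-1)/2.5) for x,y in P]
b=onplane(c,z([(250,478),(542,476),(233,10),(556,10)]),.012); print(b)
e=(b[0]+b[1])/2; f=(b[2]+b[3])/2; d=f-e; a=np.arctan2(d[1],d[0]); u=np.array([np.cos(a),np.sin(a),0])
o=e+.06*u; print("yaw",np.degrees(a),"origin",o)
v=onplane(c,z([(324,228),(461,228)]),.084); vm=v.mean(0); print("V+",v,"origin",vm-.038*u)
m=onplane(c,z([(412,257)]),.1851+.011)[0]; print("marker mid",m-.062*u)
```

```text
[[0.5276 0.0971 0.012 ]
 [0.6475 0.1045 0.012 ]
 [0.5189 0.2747 0.012 ]
 [0.6371 0.2811 0.012 ]]
yaw 93.08553959854589 origin [0.5843 0.1607 0.012 ]
V+ [[0.5624 0.1968 0.084 ]
 [0.6033 0.199  0.084 ]] origin [0.5849 0.16   0.084 ]
marker mid [0.5922 0.1287 0.1961]
```

Emit:
drive_tool([
  [[-0.35,1.6,0],0],
  [[-0.4,1.55,0],0],
  [[0,0,-1.5],0],
  [[0,0,-2.5],0],
  [[0,0,-2.5],0],
  [[0,0,-2.0],0],
  [[0,0,-1.5],0],
  [[0,0,-1.0],0],
  [[0,0,0],0],
  [[0,0,0],0],
])

```text
time: 14.2
ee_pos: [0.5841, 0.1584, 0.0758]
eef_rot: [0.688, 0.726, 0.001, 0.0]
ft_force: [0.9, 0.6, -0.2]
width: 0.0172
grip_force: 45.0
```

Emit:
drive_tool([
  [[0,0,-0.1],0],
  [[0,0,-0.1],0],
  [[0,0,-0.1],0],
  [[0,0,-0.1],0],
  [[0,0,-0.1],0],
  [[0,0,0],0],
  [[0,0,0],0],
  [[0,0,0],0],
  [[0,0,0],0],
  [[0,0,0],0],
])

```text
time: 15.45
ee_pos: [0.5836, 0.1583, 0.0701]
eef_rot: [0.688, 0.726, 0.0, 0.0]
ft_force: [0.1, -0.3, -0.4]
width: 0.0165
grip_force: 45.0
```

Emit:
drive_tool([
  [[0,0,-0.05],0],
  [[0,0,-0.05],0],
  [[0,0,-0.05],0],
  [[0,0,0],0],
  [[0,0,0],0],
  [[0,0,0],0],
  [[0,0,0],0],
  [[0,0,0],0],
  [[0,0,0],0],
  [[0,0,0],0],
])

```text
time: 16.7
ee_pos: [0.5837, 0.1583, 0.0695]
eef_rot: [0.688, 0.726, 0.0, -0.0]
ft_force: [-4.6, -0.8, 9.8]
width: 0.0166
grip_force: 45.0
```

Contact is about 10 N. I'll ease sideways, soften the grip and then open.

Emit:
drive_tool([
  [[-0.1,0,0.05],0],
  [[0,0,0],0],
  [[0,0,0],0],
  [[0,0,0],0],
  [[0,0,0],0],
  [[0,0,0],0],
  [[0,0,0],0],
  [[0,0,0],0],
  [[0,0,0],0],
  [[0,0,0],0],
], newtons=5)

```text
time: 17.95
ee_pos: [0.5828, 0.1583, 0.0692]
eef_rot: [0.687, 0.726, 0.0, 0.0]
ft_force: [2.1, 0.3, 1.5]
width: 0.0177
grip_force: 5.0
```

Emit:
drive_tool([
  [[0,0,0],0],
  [[0,0,0],0],
  [[0,0,0],0],
  [[0,0,0],0],
  [[0,0,0],0],
  [[0,0,0],0],
  [[0,0,0],0],
  [[0,0,0],0],
  [[0,0,0],0],
  [[0,0,0],0],
], hand=0.4)

```text
time: 19.2
ee_pos: [0.5826, 0.1583, 0.0691]
eef_rot: [0.687, 0.726, 0.0, 0.0]
ft_force: [-1.1, -1.1, 0.3]
width: 0.0525
grip_force: 0.0
```

Emit:
drive_tool([
  [[0,0,0.5],0],
  [[0,0,1],0],
  [[0,0,2],0],
  [[0,0,2],0],
  [[0,0,2],0],
  [[0,0,2],0],
  [[0,-1.5,1],0],
  [[0,-1.5,0],0],
  [[0,0,0],0],
  [[0,0,0],0],
])

```text
time: 20.45
ee_pos: [0.5823, 0.1284, 0.1734]
eef_rot: [0.688, 0.726, -0.0, -0.0]
ft_force: [-0.1, 0.2, 1.2]
width: 0.0522
grip_force: 0.0
```

Run:
```python
from h import *
c=look('w6'); cv2.imwrite("pics/z6.png",crop(c,160,20,320,240,2.5))
```

```text
20.45 [0.5823 0.1284 0.1734] yaw 93.12 down [-0.001 -0.    -1.   ] F [-0.1  0.2  1.2] 0.05216949616487751 0.0 j [-0.86  0.36  0.71  1.65 -0.24  1.23 -0.05] cam [0.58  0.194 0.328]
```

View pics/z6.png

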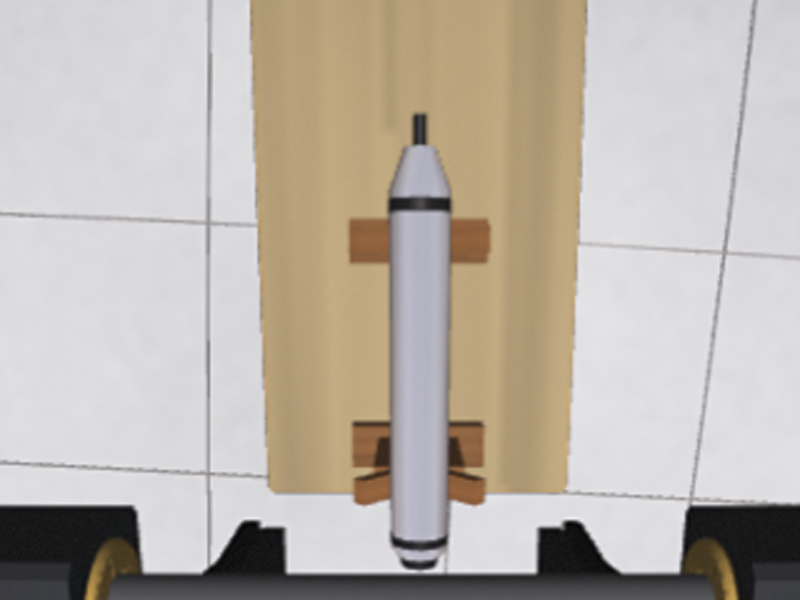

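The marker lies centred in both Vs with its nib out and pointing at the crown block, and the fingers are clear of it. I'll check its middle once, then hand in.

Run:
```python
from h import *
c=pickle.load(open('w6.pkl','rb'))
m=onplane(c,[(160+419/2.5,20+145/2.5)],.08)[0]; a=np.radians(93.1); u=np.array([np.cos(a),np.sin(a),0])
d=m-.062*u-np.array([.5845,.1602,.08]); print("along",d@u,"side",d@np.array([-u[1],u[0],0]))
if abs(d@u)<.01:
    from bench import r; print(r.close_job())
```

```text
along 0.0007686878887856386 side 0.0005126210133618594
the job is handed in; nothing more can be done
None
```

I pushed the marker's button in against the stop (about 16 N). The marker now lies released across both V rests, nib out toward the crown block, its middle about 1 mm from midway; the job was handed in at about 20 s.

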